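# Draw the plug gauge partway for inspection and hold it

## Robot

A 6-joint arm with a two-finger parallel gripper is mounted at the origin on a cart in front of the work surface, level with it; the furniture and walls round the work are solid. World frame = base frame: x ahead of the robot, y to its left, z up, the work surface at z = 0. Lengths are in mm, angles in rad, forces in N, time in s.
With the tool pointing down it reaches from about 350 to 1000 mm from the base axis. Payload 7.1 kg.
Tool frame: the origin (TCP) lies at the very end of the fingers, on their centre line; the grasp point (between the pads) lies 19 mm behind it; z points along the fingers, y is the direction in which the jaws open and shut (so a half turn about z gives the same grasp; the last joint's range is limited). The gripper opens to 85 mm and grips with 20 to 120 N. Pads are 22 mm wide; open, the fingers measure 114 mm over their backs; the gripper's body (76 mm by 85 mm) begins 54 mm behind the grasp point. The pads swing forward as they close: fully open they stand 13 mm farther back than shut.
Start: joints at [1.164, 0.423, 1.63, -0, 1.089, -0.019], TCP at [236.313, 578.585, 231.319] pointing down, gripper open.
Joint ranges: [-3, 3], [-0.9, 2.11], [0.09, 2.58], [-1.31, 4.45], [0.11, 2.69], [-2.54, 2.54]. Speed limits (rad/s): [2.39, 2.39, 3.01, 3.14, 3.14, 3.14].

## Interface

Orientations are given as [roll, pitch, yaw] about the fixed x, y, z axes, in that order (R = Rz(yaw) Ry(pitch) Rx(roll)).
In Python, from rig import arm gives the robot as it stands. The module is installed in compiled form; this text tells all that it offers.
- The arm moves only by the shell command python3 -m pendant 'ROWS' [FORCE]. ROWS is JSON, a list of rows, each a list of 7 numbers: the shift along the world's x, y, z in mm, then the turn, a rotation vector about the world's x, y, z in degrees, then the closure, from 0 (fully open) to 1 (shut). In form: [[tx, ty, tz, wx, wy, wz, fingers], ...]. A call has 1 to 12 rows; each row shifts and turns the pose as measured when the row begins; what a row does not reach is not made up. A row lasts 1/10 s, in which the tool goes at most 50 mm and 8.59 degrees, less where a joint would pass 70% of its speed; a pose out of reach is approached as far as the arm can. A call with a gripper value outside its range is refused whole. The fingers move at their own pace and stop on an object; FORCE is the grip in N (left out, the last holds). Time passes only in rows, so rows that do not move let the fingers close. It gives the time, the measured TCP pose, the force and the opening at its end, in the units of the state.
- arm.read_state(): the state, without advancing time (a new reading comes with each control period).
- arm.capture(name): name is "scene" or "top"; returns a dict with "img" (400x640x3 uint8, red, green, blue), "fovy" (degrees; the focal length in pixels is half the picture's height over the tangent of half this angle, whatever the lens; pixels are square), "cx", "cy" (the principal point, pixels), "dist" ([k1, k2, p1, p2, k3] as OpenCV has them; the pictures are not rectified), "extrinsics" (4x4, takes a point from camera to world coordinates). Camera axes: x right, y up, looking along -z (the intrinsics and any distortion apply to the point x, -y, -z); pixel columns grow to the right and rows downward; lengths in mm; the calibration is good to about 2 mm. A picture is of the moment at which its call begins. There is no depth.
- arm.job_done(): hands the job in, once; it reports no verdict.
The state is a dict: "time": time; "qpos": joint angles; "joint_vel": joint speeds; "tau": joint torques, N m; "position": TCP position; "orientation": TCP orientation; "wrist_force": force on the tool from outside, world axes, zero at the start; "torque": the same for the moment, N m; "grip_width": opening from 0.0 (shut) to 1.0 (fully open).
Only numpy, scipy, OpenCV 4.12 (cv2) and the standard library are available. Lean on these libraries where they do the work, as an engineer would, in place of code of your own. Each camera call takes 0.05 s, during which the arm holds its last target.

## Task

I want to inspect the turned groove on the shank of the square-handled plug gauge. First draw the forked keeper plate fully back by its post, then pull the square-handled gauge straight up without forcing it until the whole groove stands about a centimetre above the block's top face, with the end of its shank still in the bore, and finish holding it still there. Leave the round-handled gauge seated, and everything else where it is.

Things in the scene. Friction and masses are not known exactly. Their poses are not given: they have to be found in the camera images.
- gauge_block: Fixed aluminium block, 70 (x) x 180 (y) x 60 (z) mm, plus a low foot at each end (222 mm over both). Origin at the centre of its underside, on the bench; z up, y along the row of two bores, -x the way the keeper is drawn. Keeper guide rails stand on its top at y = +-60 to 80 mm, 22 mm high, x -34 to +10 mm.
- bore_left (a point): Centre of the mouth of one bore, on the block's top face at x 8, y +40 mm of the block. The bore is vertical, goes right through the block and is 17 mm wide. Either gauge may stand in it.
- bore_right (a point): The same for the other bore, at x 8, y -40 mm of the block.
- keeper (a joint): Travel in m of the keeper, a dark 5 mm forked plate that slides level along the block's -x, 8 to 13 mm above its top, its prongs round both gauges' necks. 0 = in, 0.036 = stop, fully back; starts at 0 to 0.008. Collars are free from 0.029; before that a gauge can rise only 2 mm. About 2 N of friction; stays where left.
- keeper_post (a point): Point on the axis of the keeper's upright round post (16 mm thick, from 13 to 49 mm above the block's top face), 36 mm above the top face: where to grip it. At x -40, y 0 of the block when the keeper is at 0; moves with the keeper.
- square_gauge: Steel plug gauge with a SQUARE handle. Loose, upright, 0.15-0.31 kg. Origin on its axis at the collar's underside, which rests on the block's top; z up. Below: 54 mm shank, 16 mm thick, with a groove 19 to 23 mm below the origin. Above: 30 mm wide collar to 6 mm, 13 mm thick neck to 18 mm, handle to 60 mm, 24 mm square, flats along its x and y, turned up to 0.35 rad from the block's.
- square_gauge_grip (a point): Point on the axis of the square gauge, 42 mm above its origin: the middle of the handle.
- round_gauge: Steel plug gauge with a ROUND handle, otherwise the same. Loose, upright, 0.15-0.31 kg. Origin on its axis at the collar's underside, which rests on the block's top; z up. Below: 54 mm shank, 16 mm thick, with a groove 19 to 23 mm below the origin. Above: 30 mm wide collar to 6 mm, 13 mm thick neck to 18 mm, handle to 60 mm, 26 mm thick. It stays in its bore.
- tape_roll: Bystander: roll of black tape, 60 mm across, 19 mm high, beside the block. Origin at its underside.
- flux_tin: Bystander: round flux tin with a green lid, 50 mm across, 18 mm high, beside the block. Origin at its underside.
- plug_housing: Bystander: small black plug housing, 16 x 37 x 14 mm, in front of the block. Origin at its underside.
- pen: Bystander: red and white pen lying flat, 135 mm. Origin at its underside.
- brush: Bystander: black brush lying flat, 152 mm. Origin at its underside.
- screwdriver: Bystander: screwdriver lying flat, 163 mm. Origin at its underside.
- cutters: Bystander: diagonal cutters with green handles, lying flat, 138 mm. Origin at its underside.
- nose_pliers: Bystander: long-nose pliers with green handles, lying flat, 162 mm. Origin at its underside.

How it is judged (in metres and radians):
On the way:
1. the keeper is drawn back clear of both gauges while the square-handled gauge is still seated (value of joint keeper above 0.031 m and z of square_gauge in the frame of gauge_block below 0.064 m), for 0.2 s.
At the end, for the whole second after the job is handed in: Square gauge gripped (over 3 N), still, upright within 0.06 rad, within 4 mm of a bore's axis, raised 24 to 42 mm from its seat, no other gauge touching it, pressing on the block under 20 N; keeper back at least 31 mm; round gauge seated within 4 mm (z of square_gauge in the frame of gauge_block between 0.084 and 0.102 m and (horizontal distance between square_gauge and bore_left below 0.004 m or horizontal distance between square_gauge and bore_right below 0.004 m) and angle between square_gauge's own z axis and vertical below 0.06 rad and linear speed of square_gauge below 0.01 m/s and contact force between the fingers and square_gauge above 3 N and contact force between square_gauge and gauge_block below 20 N and contact force between square_gauge and round_gauge below 0.5 N and value of joint keeper above 0.031 m and z of round_gauge in the frame of gauge_block below 0.064 m and (horizontal distance between round_gauge and bore_left below 0.004 m or horizontal distance between round_gauge and bore_right below 0.004 m)); the arm keeps its last pose, push and grip.
It fails at once if the square-handled gauge is pulled out of its bore (raised over 52 mm) (z of square_gauge in the frame of gauge_block above 0.112 m).
It fails at once if the round-handled gauge is lifted over 8 mm (z of round_gauge in the frame of gauge_block above 0.068 m).
It fails at once if the square-handled gauge is forced: it presses on the block with more than 40 N or on the keeper with more than 25 N (contact force between square_gauge and gauge_block above 40 N or contact force between square_gauge and keeper above 25 N).
It fails at once if a bystander is moved more than 30 mm (distance of any of tape_roll, flux_tin, plug_housing, pen, brush, screwdriver, cutters, nose_pliers from where it was at the start of the episode above 0.03 m).
It also fails if it takes over 42 s, if anything falls off the work surface, if the arm or the gripper's body presses on something with over 40 N, if the wrist force passes 120 N, or if a joint passes its speed limit or range.

## Working session

There is one attempt and no reset: what is moved stays moved. The work goes in short steps, Python scripts to look and compute and a shell command to move; the robot and the scene stay as the last step left them, time stands still between calls to the robot, and variables do not carry over. Pictures are saved under pics/ and viewed, and the job is handed in when it is done.

```bash
mkdir -p pics
cat > h.py <<'E'
import numpy as np, cv2
from rig import arm
def cap(n):
    c=arm.capture(n); return c
def K(c):
    f=200/np.tan(np.radians(c["fovy"])/2)
    return np.array([[f,0,c["cx"]],[0,f,c["cy"]],[0,0,1.]])
def ray(c,px):
    u=cv2.undistortPoints(np.array([[px]],float),K(c),np.array(c["dist"],float))[0,0]
    E=np.array(c["extrinsics"]); d=E[:3,:3]@np.array([u[0],-u[1],-1.]); return E[:3,3],d
def atz(c,px,z):
    o,d=ray(c,px); return o+d*(z-o[2])/d[2]
def proj(c,P):
    E=np.array(c["extrinsics"]); P=np.atleast_2d(P).astype(float)
    q=(P-E[:3,3])@E[:3,:3]; q=q*[1,-1,-1]
    return cv2.projectPoints(q,np.zeros(3),np.zeros(3),K(c),np.array(c["dist"],float))[0][:,0]
def save(c,fn,box=None,s=1):
    im=c["img"][:,:,::-1]
    if box: x0,y0,x1,y1=box; im=im[y0:y1,x0:x1]
    im=cv2.resize(np.ascontiguousarray(im),None,fx=s,fy=s,interpolation=cv2.INTER_CUBIC); cv2.imwrite(fn,im)
E
python3 - <<'E'
from h import *
import pickle
for n in("scene","top"):
    c=cap(n); save(c,f"pics/{n}0.png"); pickle.dump(c,open(n+"0.pkl","wb")); print(n,c["fovy"],c["cx"],c["cy"],c["dist"],np.round(c["extrinsics"],3).tolist())
print(arm.read_state())
E
```

```text
scene 53.903544964657065 314.2244601729953 195.60375660561698 [0.01609499 0.         0.         0.         0.        ] [[0.671, 0.362, -0.648, -104.597], [-0.742, 0.34, -0.578, -820.958], [0.011, 0.868, 0.496, 543.132], [0.0, 0.0, 0.0, 1.0]]
top 47.33977027557772 315.79234603195295 204.36892417590212 [-0.07415202  0.          0.          0.          0.        ] [[-0.007, 0.984, -0.181, 278.934], [-1.0, -0.003, 0.021, -284.555], [0.02, 0.181, 0.983, 1192.37], [0.0, 0.0, 0.0, 1.0]]
{'time': 0.1, 'qpos': array([ 1.16396289e+00,  4.23780883e-01,  1.63055898e+00,  2.81855135e-05,
        1.08860322e+00, -1.89843924e-02]), 'joint_vel': array([-0.00171807, -0.00170476, -0.00339443,  0.00044565,  0.00032311,
        0.00012367]), 'tau': array([-6.93603579e-04, -5.58422792e+01, -2.82447320e+01, -6.43903354e-05,
        2.98481667e-03, -5.75618469e-05]), 'position': array([236.15026547, 578.16773243, 230.63459617]), 'orientation': array([-3.14024295e+00, -5.05850009e-05,  2.75373049e+00]), 'wrist_force': array([ 0.25649997,  0.51261192, -0.61466235]), 'torque': array([ 0.02516593,  0.00264992, -0.00805904]), 'grip_width': 0.9999406770759269}
```

View pics/scene0.png

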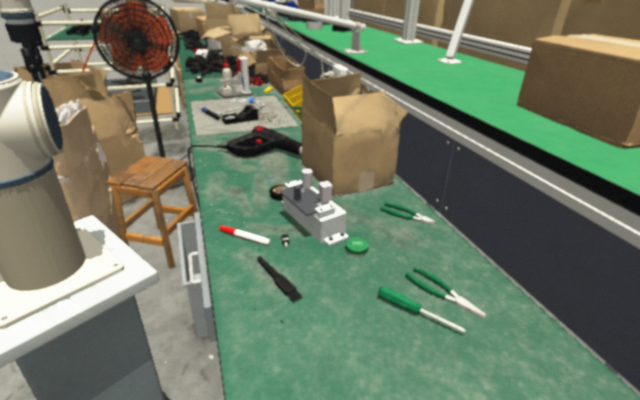

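View pics/top0.png

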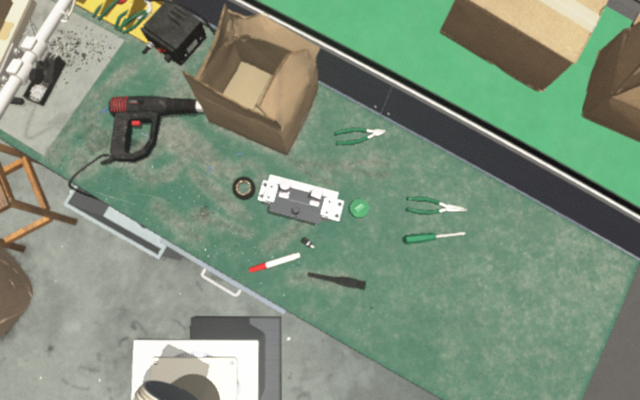

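The scene view shows the block at about (315,210). The top view shows it at about (301,200), with the keeper side facing the robot. I'll enlarge both.

Run:
```python
import pickle
from h import *
t=pickle.load(open("top0.pkl","rb"));s=pickle.load(open("scene0.pkl","rb"))
save(t,"pics/t1.png",(250,165,350,235),8); save(s,"pics/s1.png",(265,160,365,255),6)
for p in((261,181),(343,208)): print(atz(t,p,10))
```

```text
[ 559.85313215 -164.49418951   10.        ]
[ 486.21522687 -381.31571363   10.        ]
```

View pics/t1.png

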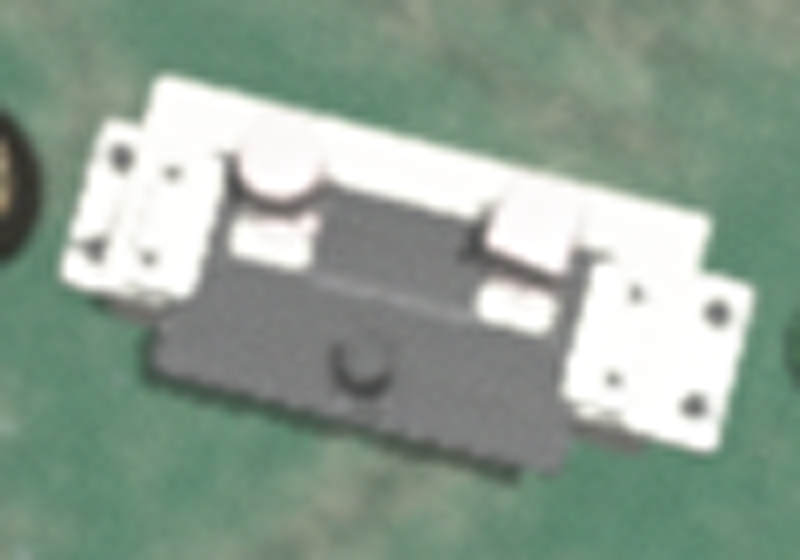

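View pics/s1.png

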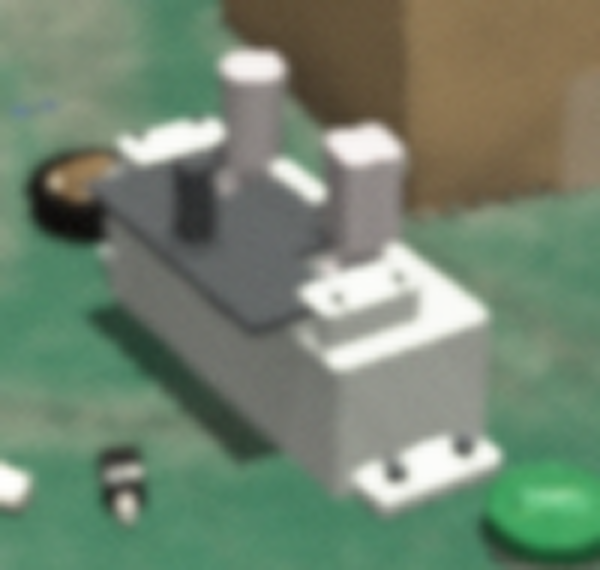

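```bash
cat > fit.py <<'E'
import pickle
from h import *
from scipy.optimize import least_squares
t=pickle.load(open("top0.pkl","rb"));s=pickle.load(open("scene0.pkl","rb"))
def U(p,o,k): return ((np.array(p)+.5)/k-.5+np.array(o))
T=[((155,78),(35,90,60)),((710,215),(35,-90,60)),((282,150),(8,40,120)),((535,225),(8,-40,120))]
S=[((485,315),(35,-90,60)),((340,492),(-35,-90,0)),((338,374),(-35,-90,60)),((252,66),(8,40,120)),((365,143),(8,-40,120))]
def W(v,P):
    P=np.array(P,float);c,n=np.cos(v[2]),np.sin(v[2])
    return P@np.array([[c,n,0],[-n,c,0],[0,0,1]])+[v[0],v[1],0]
def res(v,which="TS"):
    r=[]
    if "T" in which: r.append(proj(t,W(v,[b for a,b in T]))-[U(a,(250,165),8) for a,b in T])
    if "S" in which: r.append(proj(s,W(v,[b for a,b in S]))-[U(a,(265,160),6) for a,b in S])
    return np.vstack(r).ravel()
for w in("T","S","TS"):
    q=least_squares(res,[520,-270,-.3],args=(w,)); print(w,q.x,np.round(q.fun.reshape(-1,2),1).tolist())
v=q.x
# keeper post
def rp(k): 
    return np.r_[proj(t,W(v,[(-40-k[0],0,109)]))[0]-U((362,352),(250,165),8),proj(s,W(v,[(-40-k[0],0,109)]))[0]-U((195,170),(265,160),6)]
k=least_squares(rp,[0.]);print(k.x,k.fun)
for n,P in(("post",(-40,0,96)),("sq",(8,-40,102)),("rd",(8,40,102))): print(n,W(v,[P]))
# overlay on top
im=cv2.resize(np.ascontiguousarray(t["img"][165:235,250:350,::-1]),None,fx=8,fy=8,interpolation=cv2.INTER_CUBIC)
im2=cv2.resize(np.ascontiguousarray(s["img"][160:255,265:365,::-1]),None,fx=6,fy=6,interpolation=cv2.INTER_CUBIC)
box=[(35,90,60),(35,-90,60),(-35,-90,60),(-35,90,60)]
sq=lambda a:[(8+np.cos(a)*x-np.sin(a)*y,-40+np.sin(a)*x+np.cos(a)*y,120) for x,y in((12,12),(12,-12),(-12,-12),(-12,12))]
rails=[[(10,y*80,82),(10,y*60,82),(-34,y*60,82),(-34,y*80,82)] for y in(1,-1)]
circ=[(8+13*np.cos(a),40+13*np.sin(a),120) for a in np.linspace(0,6.28,30)]
post=[(-40-k.x[0]+8*np.cos(a),8*np.sin(a),109) for a in np.linspace(0,6.28,30)]
for I,c,o,m in((im,t,(250,165),8),(im2,s,(265,160),6)):
    for pl,col in [(box,(0,0,255)),(rails[0],(255,0,0)),(rails[1],(255,0,0)),(sq(0.0),(0,200,0)),(circ,(0,200,0)),(post,(0,255,255))]:
        q=((proj(c,W(v,pl))-o+.5)*m-.5).astype(int); cv2.polylines(I,[q],True,col,1)
cv2.imwrite("pics/o1.png",im);cv2.imwrite("pics/o2.png",im2)
E
python3 fit.py
```

```text
T [ 5.08680307e+02 -2.68955505e+02 -2.58585931e-01] [[0.5, -0.0], [-0.4, 0.3], [-0.3, 0.5], [0.2, -0.7]]
S [ 5.09266913e+02 -2.66876157e+02 -2.57790098e-01] [[0.9, -0.1], [-0.6, 1.1], [0.2, -1.0], [-0.1, -0.3], [-0.4, -0.0]]
TS [ 5.08726742e+02 -2.68108618e+02 -2.61779022e-01] [[0.3, -0.1], [-0.8, 0.4], [-0.6, 0.4], [-0.1, -0.7], [1.0, 0.3], [-0.5, 1.5], [0.3, -0.7], [0.2, -0.0], [-0.2, 0.2]]
[3.31577715] [-0.01984228  0.42115001  0.01423526 -1.51479719]
post [[ 470.08949776 -257.75664349   96.        ]]
sq [[ 506.10221551 -308.81625728  102.        ]]
rd [[ 526.80616534 -231.5417695   102.        ]]
```

View pics/o1.png

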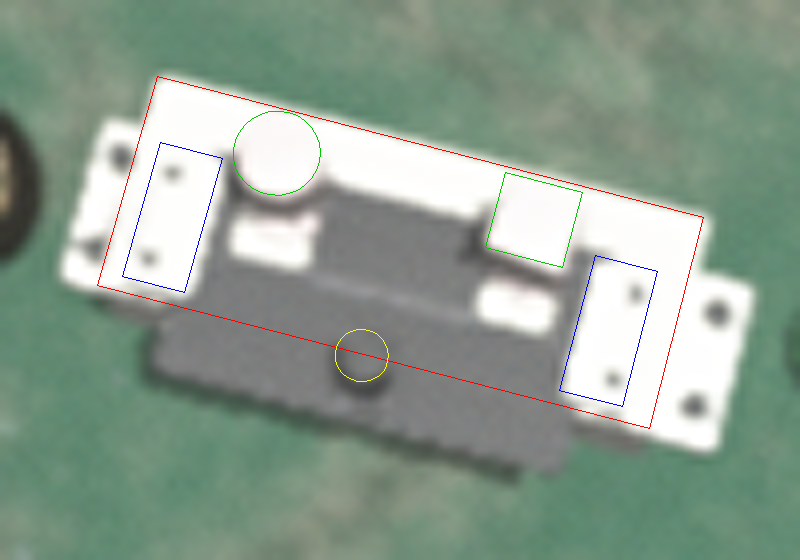

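View pics/o2.png

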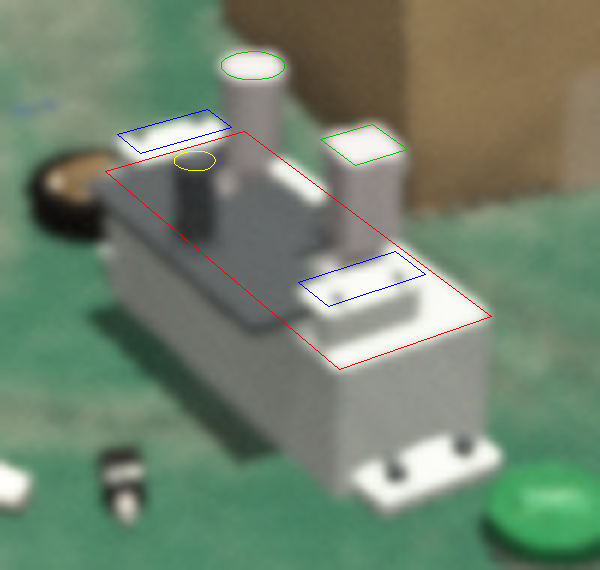

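Run:
```python
import pickle
from h import *
t=pickle.load(open("top0.pkl","rb"));s=pickle.load(open("scene0.pkl","rb"))
def z(c,b,k,lo,hi):
    x0,y0,x1,y1=b; im=c["img"][y0:y1,x0:x1,::-1].astype(float)
    im=np.clip((im-lo)/(hi-lo)*255,0,255).astype(np.uint8)
    return cv2.resize(im,None,fx=k,fy=k,interpolation=cv2.INTER_CUBIC)
a=z(t,(304,180,330,206),15,140,255); b=z(s,(315,175,341,201),15,100,255)
cv2.imwrite("pics/z.png",np.hstack([a,b]))
```

```text
(no output)
```

View pics/z.png

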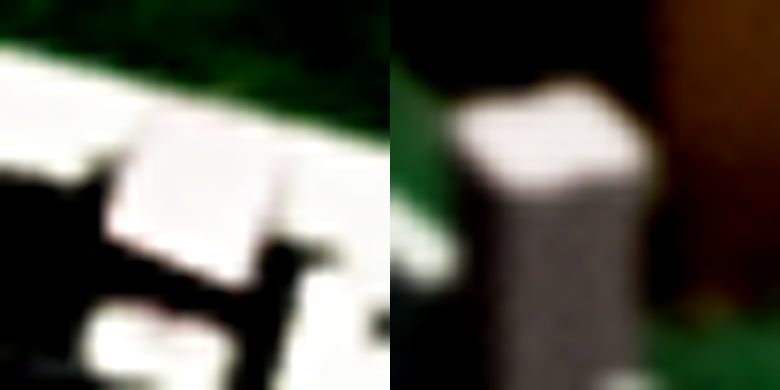

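Run:
```python
import pickle
from h import *
t=pickle.load(open("top0.pkl","rb"));s=pickle.load(open("scene0.pkl","rb"))
for c,o,pts in((t,(304,180),[(105,235),(250,288),(283,160),(150,112)]),(s,(315,175),[(60,125),(118,192),(258,157),(188,85)])):
    P=np.array([atz(c,(np.array(p)+.5)/15-.5+o,120)[:2] for p in pts]); e=np.roll(P,-1,0)-P
    print(np.round(P.mean(0),1),np.round(np.linalg.norm(e,axis=1),1),np.round([(np.arctan2(x[1],x[0])+np.pi/4)%(np.pi/2)-np.pi/4 for x in e],3))
```

```text
[ 504.3 -309.6] [24.7 21.6 22.7 21.4] [-0.36  -0.257 -0.357 -0.349]
[ 505.  -308.9] [23.  24.4 25.5 24.3] [-0.456 -0.342 -0.434 -0.236]
```

```bash
python3 -m pendant '[[25,-43,0,0,0,-6.9,0],[25,-43,0,0,0,-6.9,0],[25,-43,0,0,0,-6.9,0],[25,-43,0,0,0,-6.9,0],[25,-43,0,0,0,-6.9,0],[25,-43,0,0,0,-6.9,0],[10,-48,0,0,0,-6.9,0],[10,-48,0,0,0,-6.9,0],[10,-48,0,0,0,-6.9,0],[10,-48,0,0,0,-6.9,0],[10,-48,0,0,0,-6.9,0],[10,-48,0,0,0,-6.9,0]]' 40
```

```text
time: 1.3
position: [444.1, 25.5, 228.1]
orientation: [-3.141, -0.0, 1.262]
wrist_force: [0.3, 0.2, 0.4]
grip_width: 1.0
```

```bash
python3 -m pendant '[[4,-46,0,0,0,0.5,0],[4,-46,0,0,0,0.5,0],[4,-46,0,0,0,0.5,0],[4,-46,-10,0,0,0.5,0],[4,-46,-10,0,0,0.5,0],[3,-40,-10,0,0,0.2,0],[0,-6,-10,0,0,0,0],[0,0,0,0,0,0,0]]'
python3 - <<'E'
from h import *
s=arm.read_state();print(s["position"],s["orientation"],s["qpos"],s["wrist_force"])
c=cap("scene");save(c,"pics/s2.png",(215,110,415,260),4)
E
```

```text
time: 2.1
position: [466.0, -268.1, 186.2]
orientation: [3.14, -0.0, 1.299]
wrist_force: [-0.4, 0.4, -0.9]
grip_width: 1.001
[ 465.96445544 -268.09377976  186.16419668] [ 3.13992139e+00 -1.95968928e-04  1.29887309e+00] [-5.44594723e-01  3.55173331e-01  1.85985965e+00  7.99887097e-04
  9.25003087e-01 -2.73152224e-01] [-0.43652205  0.35101355 -0.91142611]
```

View pics/s2.png

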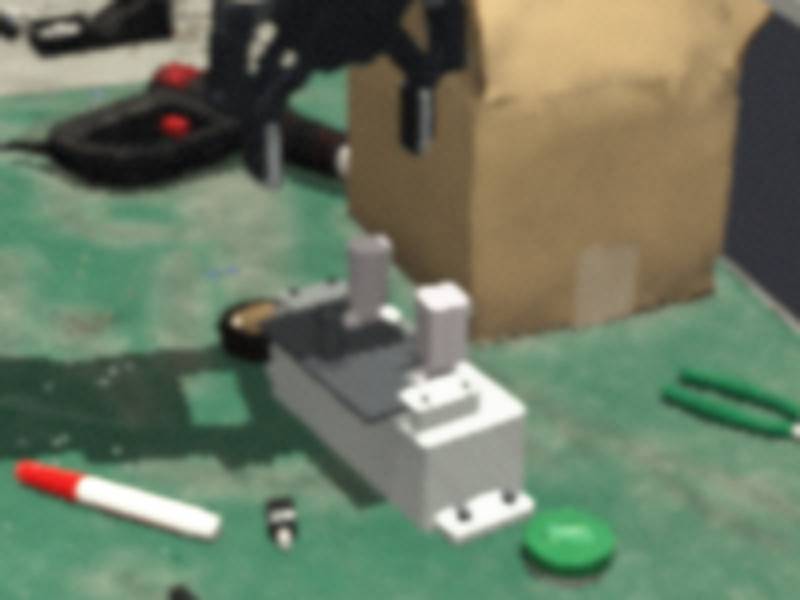

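The fingers, at crop (267,180) and (418,150), are above the keeper region and the scene is unchanged. I'll centre over the post and descend.

```bash
python3 -m pendant '[[1,11,-10,0,0,0.6,0],[0,0,0,0,0,0,0]]'; python3 -m pendant '[[0,0,-30,0,0,0,0],[0,0,-30,0,0,0,0],[0,0,-20,0,0,0,0],[0,0,0,0,0,0,0]]'
python3 - <<'E'
from h import *
c=cap("scene");save(c,"pics/s3.png",(265,130,385,230),6)
E
```

```text
time: 2.35
position: [467.2, -253.8, 176.5]
orientation: [3.139, -0.0, 1.312]
wrist_force: [-0.5, 0.3, 0.5]
grip_width: 0.999
time: 2.75
position: [469.5, -248.0, 97.0]
orientation: [3.135, 0.0, 1.322]
wrist_force: [1.2, -0.8, 0.5]
grip_width: 1.001
```

View pics/s3.png

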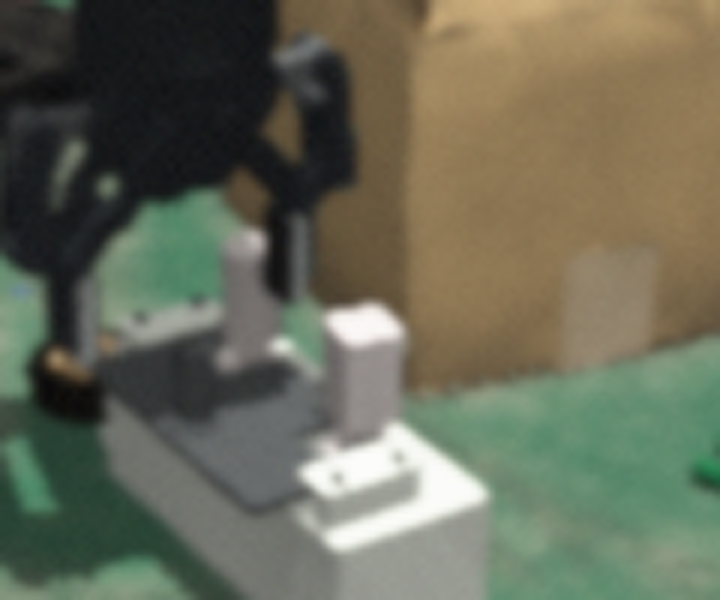

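The post at crop (195,370) sits toward the camera from the line between the fingers. That fits the measured 9 mm drift in y, so I'll correct for it.

```bash
python3 -m pendant '[[-2,-8,0,0,0,-0.7,0],[0,0,0,0,0,0,0]]';python3 -m pendant '[[0,0,0,0,0,0,0]]'; python3 -m pendant '[[0,0,0,0,0,0,0]]'
```

```text
time: 3.0
position: [469.5, -256.3, 100.4]
orientation: [3.13, 0.002, 1.311]
wrist_force: [-0.1, 0.3, 0.9]
grip_width: 1.0
time: 3.1
position: [470.1, -256.7, 101.6]
orientation: [3.128, 0.002, 1.311]
wrist_force: [0.3, 0.6, -0.6]
grip_width: 1.004
time: 3.2
position: [470.6, -257.1, 102.5]
orientation: [3.127, 0.003, 1.31]
wrist_force: [-0.2, 0.6, -0.4]
grip_width: 1.0
```

```bash
python3 -m pendant '[[-3,0,-12,0.2,0.8,0,0],[-1,0,-10,0,0.1,0,0],[0,0,0,0,0,0,0]]';python3 -m pendant '[[0,0,0,0,0,0,0]]'
```

```text
time: 3.5
position: [466.7, -257.6, 79.7]
orientation: [-3.141, 0.004, 1.31]
wrist_force: [-0.9, 0.2, 0.0]
grip_width: 1.002
time: 3.6
position: [466.3, -257.4, 79.0]
orientation: [-3.14, 0.003, 1.31]
wrist_force: [0.2, 0.1, 0.3]
grip_width: 0.997
```

```bash
python3 -m pendant '[[0,0,0.5,0,0,0,1],[0,0,0,0,0,0,1],[0,0,0,0,0,0,1],[0,0,0,0,0,0,1],[0,0,0,0,0,0,1],[0,0,0,0,0,0,1]]' 30; python3 -m pendant '[[0,0,0,0,0,0,1],[0,0,0,0,0,0,1]]'
python3 - <<'E'
from h import *
c=cap("scene");save(c,"pics/s4.png",(265,130,385,230),6)
E
```

```text
time: 4.2
position: [466.4, -257.4, 79.7]
orientation: [-3.14, 0.003, 1.31]
wrist_force: [0.5, -1.0, -2.2]
grip_width: 0.178
time: 4.4
position: [466.4, -257.4, 79.7]
orientation: [-3.14, 0.004, 1.31]
wrist_force: [0.0, 0.0, -0.6]
grip_width: 0.175
```

View pics/s4.png

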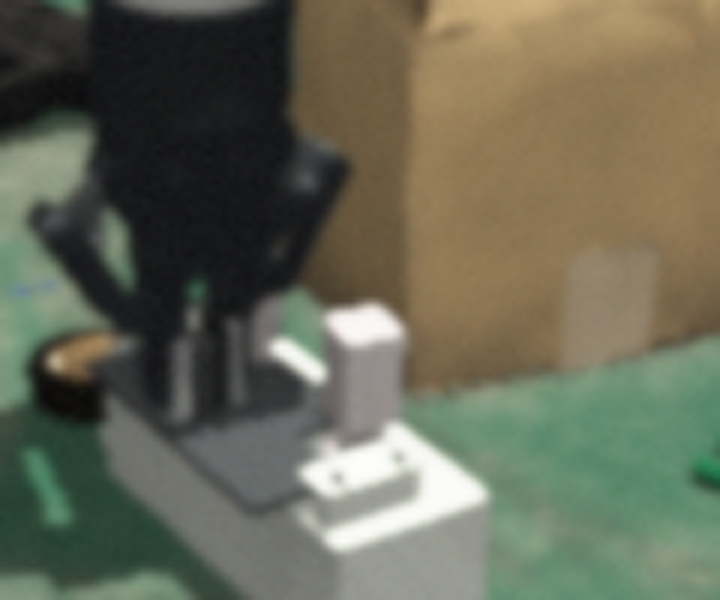

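The post is gripped between the pads near crop (205,380), with the opening at 0.175 (15–16 mm). Next I'll draw the keeper back.

```bash
python3 -m pendant '[[-5.8,1.6,0,0,0,0,1],[-5.8,1.6,0,0,0,0,1],[-5.8,1.6,0,0,0,0,1],[-5.8,1.6,0,0,0,0,1],[0,0,0,0,0,0,1]]';python3 -m pendant '[[0,0,0,0,0,0,1]]'
```

```text
time: 4.95
position: [441.7, -250.8, 79.7]
orientation: [-3.141, 0.004, 1.31]
wrist_force: [0.1, -0.1, -2.2]
grip_width: 0.173
time: 5.05
position: [441.4, -250.7, 79.7]
orientation: [-3.141, 0.004, 1.31]
wrist_force: [2.9, -0.5, -3.2]
grip_width: 0.172
```

```bash
python3 -m pendant '[[-3,0.8,0,0,0,0,1],[-2,0.5,0,0,0,0,1],[0,0,0,0,0,0,1]]';python3 -m pendant '[[-1.5,0.4,0,0,0,0,1],[-1.5,0.4,0,0,0,0,1]]';python3 -m pendant '[[-1.5,0.4,0,0,0,0,1],[0,0,0,0,0,0,1]]'
```

```text
time: 5.35
position: [436.3, -249.3, 79.7]
orientation: [-3.142, 0.004, 1.31]
wrist_force: [0.7, -1.1, -2.7]
grip_width: 0.175
time: 5.55
position: [434.5, -248.8, 79.7]
orientation: [3.139, 0.004, 1.309]
wrist_force: [10.1, 0.1, -10.8]
grip_width: 0.176
time: 5.75
position: [434.7, -248.9, 79.7]
orientation: [3.135, 0.004, 1.309]
wrist_force: [-0.2, -1.0, 0.4]
grip_width: 0.174
```

The keeper reached the stop: total draw was 32.8 mm, and 10 N of resistance showed at the end. I'll release it and rise.

```bash
python3 -m pendant '[[0,0,0,0,0,0,0],[0,0,0,0,0,0,0],[0,0,0,0,0,0,0],[0,0,0,0,0,0,0],[0,0,0,0,0,0,0],[0,0,0,0,0,0,0]]';python3 -m pendant '[[0,0,20,0,0,0,0],[0,0,30,0,0,0,0],[0,0,20,0,0,0,0],[0,0,0,0,0,0,0]]'
python3 - <<'E'
from h import *
c=cap("scene");save(c,"pics/s5.png",(265,130,385,230),6)
E
```

```text
time: 6.35
position: [433.4, -248.5, 80.0]
orientation: [3.138, 0.004, 1.309]
wrist_force: [-0.4, -0.1, -0.0]
grip_width: 0.996
time: 6.75
position: [432.3, -247.9, 151.3]
orientation: [3.141, 0.003, 1.309]
wrist_force: [-0.6, -0.9, -0.6]
grip_width: 0.998
```

View pics/s5.png

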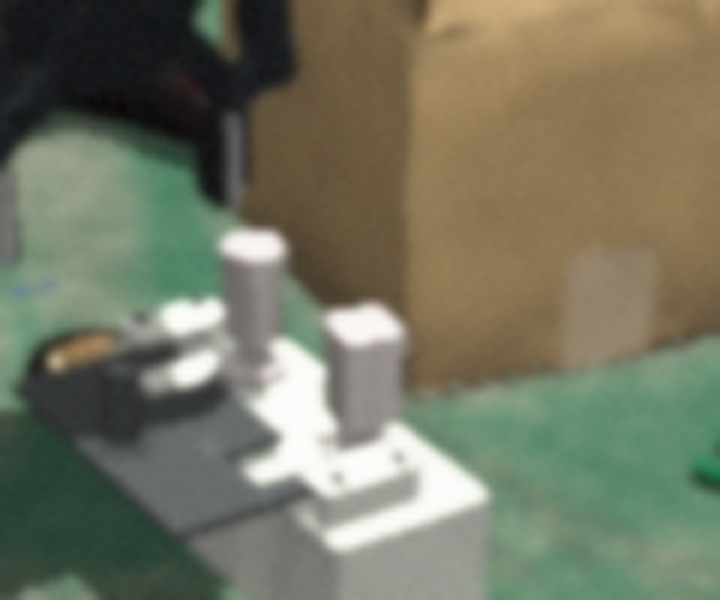

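The keeper is back, both gauges are standing seated and their collars are uncovered. Next I'll go over the square gauge, whose axis is near (505.5,-309), and turn the jaws to its flats at tool yaw 1.21.

```bash
python3 -m pendant '[[25,-21,2,0,0,-2,0],[25,-21,0,0,0,-2,0],[18,-15,0,0,0,-1.7,0],[3,-2,0,0,0,0,0],[0,0,0,0,0,0,0]]';python3 -m pendant '[[0,0,0,0,0,0,0],[0,0,0,0,0,0,0]]'
```

```text
time: 7.3
position: [501.2, -306.0, 146.5]
orientation: [-3.133, 0.001, 1.207]
wrist_force: [0.2, -0.0, -0.3]
grip_width: 0.999
time: 7.5
position: [498.8, -304.3, 144.8]
orientation: [-3.128, -0.0, 1.208]
wrist_force: [0.1, -0.0, -0.9]
grip_width: 1.0
```

```bash
python3 -m pendant '[[7,-5,0,-0.3,-0.7,0,0],[0.8,-0.6,0,0,0,0,0]]';python3 -m pendant '[[0,0,0,0,0,0,0]]'
python3 - <<'E'
from h import *
for n in("scene","top"):
    c=cap(n);save(c,f"pics/{n}6.png",(265,130,385,230) if n=="scene" else (250,150,350,230),6)
print(arm.read_state()["position"],arm.read_state()["orientation"])
E
```

```text
time: 7.7
position: [506.0, -309.2, 144.6]
orientation: [-3.141, 0.0, 1.209]
wrist_force: [0.0, 0.4, -0.4]
grip_width: 0.998
time: 7.8
position: [505.9, -309.1, 144.7]
orientation: [3.142, 0.0, 1.209]
wrist_force: [0.3, -0.0, -0.3]
grip_width: 0.999
[ 505.9563414  -309.14798323  144.75843633] [3.14154171e+00 5.58776838e-05 1.20857415e+00]
```

View pics/scene6.png

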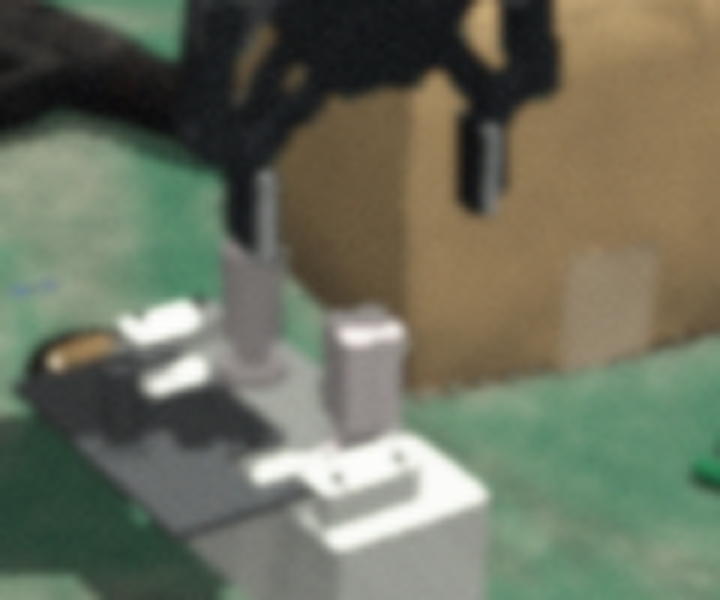

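View pics/top6.png

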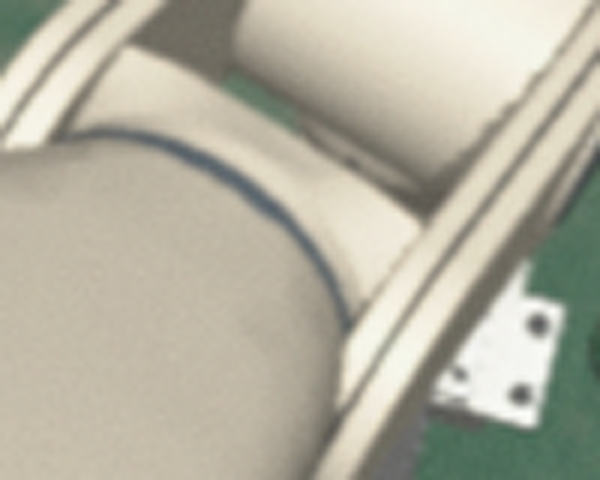

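The jaws straddle the square handle, at crop (262,250) and (485,210) either side of (365,330). The arm hides the top view. I'll descend.

```bash
python3 -m pendant '[[0,0,-15,0,0,0,0],[0,0,-15,0,0,0,0],[0,0,-15,0,0,0,0],[0,0,-8,0,0,0,0],[0,0,0,0,0,0,0]]';python3 -m pendant '[[0,0,0,0,0,0,0]]'
```

```text
time: 8.4
position: [504.8, -308.4, 86.1]
orientation: [-3.14, -0.0, 1.209]
wrist_force: [0.7, 0.7, -0.6]
grip_width: 1.003
time: 8.5
position: [504.6, -308.2, 85.5]
orientation: [-3.139, -0.0, 1.209]
wrist_force: [-0.6, -0.6, -0.1]
grip_width: 1.003
```

```bash
python3 -m pendant '[[1,-0.8,0.5,0,-0.1,0,0.6],[0,0,0,0,0,0,0.65]]' 30; python3 -m pendant '[[0,0,0,0,0,0,0.68],[0,0,0,0,0,0,0.8]]';python3 -m pendant '[[0,0,0,0,0,0,1],[0,0,0,0,0,0,1]]' ;python3 -m pendant '[[0,0,0,0,0,0,1],[0,0,0,0,0,0,1]]'
```

```text
time: 8.7
position: [506.0, -309.3, 86.4]
orientation: [-3.141, -0.001, 1.209]
wrist_force: [0.0, -0.5, 0.0]
grip_width: 0.688
time: 8.9
position: [506.6, -309.7, 87.4]
orientation: [3.14, -0.001, 1.209]
wrist_force: [-0.0, 0.6, -0.6]
grip_width: 0.328
time: 9.1
position: [506.3, -309.5, 87.6]
orientation: [3.14, -0.001, 1.209]
wrist_force: [0.3, 0.9, -1.9]
grip_width: 0.273
time: 9.3
position: [506.2, -309.5, 87.5]
orientation: [3.14, -0.001, 1.209]
wrist_force: [-0.3, 0.7, -0.9]
grip_width: 0.276
```

Run:
```python
from h import *
c=cap("scene");save(c,"pics/s7.png",(285,130,385,230),6)
s=arm.read_state();print(s["position"],s["orientation"],s["wrist_force"],s["torque"],s["grip_width"])
```

```text
[ 506.25377467 -309.53982386   87.55441033] [ 3.14030880e+00 -6.65206358e-04  1.20865678e+00] [-0.57217052  0.07112321 -0.81768112] [-0.05928617  0.01867271  0.04629567] 0.2775284402981989
```

View pics/s7.png

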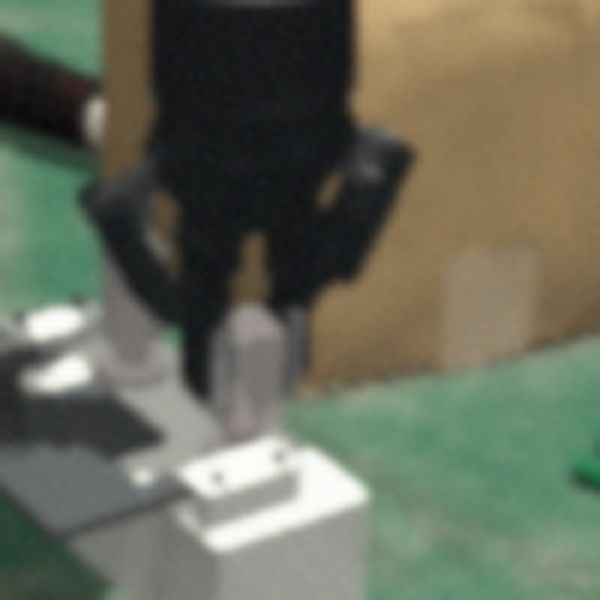

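The opening is 23.6 mm, so the jaws are on the flats, and the handle is held at crop (248,370). I'll lift gently, watching the force.

```bash
python3 -m pendant '[[0,0,1.5,0,0,0,1],[0,0,2,0,0,0,1],[0,0,2,0,0,0,1]]' 40;python3 -m pendant '[[0,0,2.5,0,0,0,1],[0,0,2.5,0,0,0,1],[0,0,0,0,0,0,1]]'
```

```text
time: 9.65
position: [505.8, -309.2, 92.6]
orientation: [-3.141, -0.001, 1.209]
wrist_force: [0.3, 0.0, -3.6]
grip_width: 0.279
time: 9.95
position: [506.0, -309.3, 98.4]
orientation: [3.141, -0.001, 1.209]
wrist_force: [0.9, -0.5, -3.2]
grip_width: 0.275
```

```bash
python3 -m pendant '[[0,0,3,0,0,0,1],[0,0,3,0,0,0,1],[0,0,3,0,0,0,1],[0,0,0,0,0,0,1]]';python3 -m pendant '[[0,0,3,0,0,0,1],[0,0,3,0,0,0,1],[0,0,3,0,0,0,1],[0,0,0,0,0,0,1]]'
```

```text
time: 10.35
position: [506.1, -309.3, 108.3]
orientation: [3.141, -0.001, 1.209]
wrist_force: [0.6, -1.3, -1.8]
grip_width: 0.277
time: 10.75
position: [506.1, -309.3, 118.2]
orientation: [3.141, -0.001, 1.209]
wrist_force: [-0.0, -0.2, -2.6]
grip_width: 0.277
```

```bash
python3 -m pendant '[[0,0,1.5,0,0,0,1],[0,0,0,0,0,0,1],[0,0,0,0,0,0,1],[0,0,0,0,0,0,1]]';python3 -m pendant '[[0,0,0,0,0,0,1],[0,0,0,0,0,0,1],[0,0,0,0,0,0,1],[0,0,0,0,0,0,1]]'
python3 - <<'E'
from h import *
c=cap("scene");save(c,"pics/s8.png",(285,130,385,230),6)
s=arm.read_state();print(s["position"],s["orientation"],s["joint_vel"],s["wrist_force"],s["torque"],s["grip_width"])
# predicted rows at gauge axis for heights
a=(506.1,-309.3)
for z in (60,70,74,93,99,111): print(z,(proj(c,[a+(z,)])[0]-[285,130]+.5)*6-.5)
E
```

```text
time: 11.15
position: [505.8, -309.2, 119.7]
orientation: [3.141, -0.001, 1.209]
wrist_force: [0.1, -0.4, -2.3]
grip_width: 0.279
time: 11.55
position: [505.8, -309.2, 119.5]
orientation: [3.141, -0.001, 1.209]
wrist_force: [-0.1, -0.0, -2.5]
grip_width: 0.275
[ 505.79733758 -309.1531436   119.5345445 ] [ 3.14146134e+00 -1.01430865e-03  1.20860213e+00] [ 0.0006155   0.0012683  -0.0014659   0.00082348  0.00119655 -0.00029131] [ 0.94451082 -0.20874316 -3.2702595 ] [-0.02124848 -0.03518039  0.02901105] 0.2720085390520484
60 [241.04261622 459.10294446]
70 [241.65931837 437.31402951]
74 [241.90790036 428.53307621]
93 [243.1037854  386.30372374]
99 [243.48671146 372.78675573]
111 [244.26032984 345.48606818]
```

View pics/s8.png

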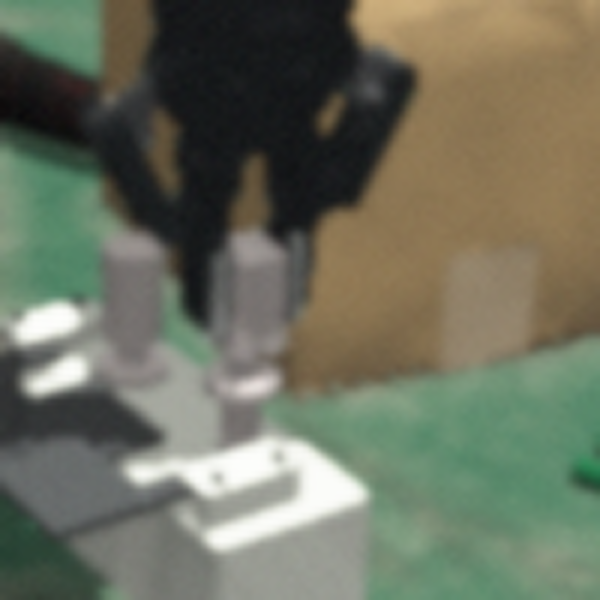

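The collar sits at crop (243,380), between the predicted rows for z=93 and z=99, so the lift is about 32 mm. The round gauge is seated at (135,370), the keeper is back and the arm is still. I'm handing it in.

```bash
python3 -c "
from rig import arm
arm.job_done();s=arm.read_state();print(s['time'],s['position'],s['grip_width'])"
```

```text
the job is handed in; nothing more can be done
the job is handed in; nothing more can be done
```

The square-handled gauge is held still, raised about 32 mm. Its whole groove stands about 9 mm clear of the block's top face, and the shank end is still about 22 mm inside the bore. I handed the job in at about 11.6 s.

**Keeper:** I drew it back 32.8 mm by its post until it met the stop, with about 10 N of resistance there. The last picture still shows it back.

**Square gauge:** I gripped it on its flats, with a measured opening of about 23.6 mm. I lifted it straight up, with no more than about 4 N on the wrist. At the last check:
- It was upright, with tool tilt about 0.001 rad.
- The tool was within about 0.5 mm of where I had worked out the bore axis to be.
- The collar's place in the camera picture agreed with the 32 mm lift.

**Everything else:** The round gauge looked seated in the last picture. I saw nothing knocked, though I took no final full-scene picture of the other tools.

**Checks that failed or disagreed:**
- The tool drifted up to about 10 mm after fast moves, so I corrected its position before each grasp.
- The arm hid the top view during the second grasp, so the scene camera, the opening and the wrist force had to serve instead.
- The state read after hand-in was refused, so there are no readings from the final second.

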